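# Clamp a bracket blank with the inner of two concentric knobs

## Robot

A 6-joint arm with a two-finger parallel gripper is mounted at the origin on the work surface. World frame = base frame: x ahead of the robot, y to its left, z up, the work surface at z = 0. Lengths are in m, angles in rad, forces in N, time in s.
With the tool pointing down it reaches from about 0.425 to 0.95 m from the base axis. Payload 14.7 kg.
Tool frame: the origin (TCP) lies midway between the tips of the shut fingers; the grasp point (between the pads) lies grip_depth behind it (grip_depth is the distance from the TCP to the grasp point, in m); z points along the fingers, y is the line along which they close (so a half turn about z gives the same grasp; the last joint's range is limited). The gripper opens to 85 mm and grips with 20 to 120 N. Pads are 22 mm wide; open, the fingers measure 114 mm over their backs; the gripper's body (76 mm by 85 mm) begins 54 mm behind the grasp point. The pads swing forward as they close: fully open they stand 13 mm farther back than shut.
Start: joints at [1.109, 0.48, 1.596, -0, 1.065, -0.047], TCP at [0.262, 0.595, 0.231] pointing down, gripper open.
Joint ranges: [-2.75, 2.75], [-0.82, 2.05], [0.23, 2.67], [-1.56, 4.7], [0.09, 2.69], [-2.92, 2.92]. Speed limits (rad/s): [1.89, 1.89, 2.39, 3.01, 3.01, 3.01].

## Interface

Orientations are given as a unit quaternion [x, y, z, w].
In Python, from bench import observe, camera, camera_info, sign_off, grip_depth gives the robot as it stands. The module is installed in compiled form; this text tells all that it offers.
- The arm moves only by the tool drive_tool, never from a script. Its argument "rows" is a list of rows, each a list of 3 entries, a list of its own where there are three numbers: the turn, a rotation vector about the tool's x, y, z in units of 6 degrees (1.0 is 6 degrees), then the shift along the tool's x, y, z in units of 25 mm (1.0 is 25 mm), then the opening, from 0 (shut) to 1 (fully open). In form: [[[wx, wy, wz], [dx, dy, dz], gripper], ...]. A call has exactly 5 rows; each row is the pose to reach, as a shift and turn from the pose commanded when the call began, along the tool's axes at that moment; what a row does not reach only later rows make up. A row lasts 1/8 s, in which the tool goes at most 62.5 mm and 10.7 degrees, less where a joint would pass 70% of its speed; a pose out of reach is approached as far as the arm can. A call with a gripper value outside its range is refused whole. The fingers move at their own pace and stop on an object; the grip force is fixed at half the most. Time passes only in rows, so rows that repeat a pose let the fingers close, or fill a call up. It gives the time, the measured TCP pose, the force, the opening and the grip force at its end, in the units of the state.
- observe(): the state, without advancing time (a new reading comes with each control period).
- camera(name): name is "side" or "top"; returns (picture, depth): 384x512x3 uint8, red, green, blue; 384x512 float32, m along the optical axis (not along the pixel's ray), 0 where there is no reading.
- camera_info(name): a dict with "fx", "fy", "cx", "cy" (pixels), "k1" (the pictures are not rectified: a ray, as slopes to the right and down, at radius r is drawn at 1 + k1 r^2 times it, then the intrinsics apply), "rvec" (rotation vector, rad) and "tvec" (3), from world to camera coordinates, as OpenCV has them. Camera axes: x right, y down, z forward; pixel columns grow to the right and rows downward; lengths in m; the calibration is good to about 2 mm. A picture is of the moment at which its call begins. camera_info takes no time and is no camera call.
- sign_off(): hands the job in; it is judged then, once.
The state is a dict: "time": time; "qpos": joint angles; "dq": joint speeds; "joint_efforts": joint torques, N m; "tool_pos": TCP position; "tcp_rot": TCP orientation; "ft_force": force on the tool from outside, world axes, zero at the start; "moment": the same for the moment, N m; "grip_width": finger opening in m; "gripper_force": force on a finger pad.
Only numpy, scipy, OpenCV 4.12 (cv2) and the standard library are available. Lean on these libraries where they do the work, as an engineer would, in place of code of your own. Each camera call takes 0.05 s, during which the arm holds its last target. There are 200 camera calls.

## Task

Lay the T-shaped beech blank flat in the drilling jig, squarely in the middle between the metal jaw and the wooden fence, and let go of it. Then turn the small inner knob clockwise until the jaw has pushed the blank against the fence and holds it snugly (about 10 N, and never above 20 N), and let go of the knob. Do not disturb the large outer knob, which is set for the whole class, do not push the jaw by hand, and leave the other things on the table where they are.

Things in the scene. Friction and masses are not known exactly. Their poses are not given: they have to be found in the camera images.
- jig: Drilling jig fixed on the table, plywood base 280 x 130 x 12 mm (x, y, z), highest point 96 mm. Origin: centre of the underside; z up; x runs from the knob end (knob axis, upright, at x = -80 mm, y = 0) to the fence end. The blank lies on the base (z = 12 mm) between jaw and wooden fence. Fence: 120 mm long (y), 16 mm high, its face hand-set anywhere from x = 69 to 81 mm (not measured).
- jaw: Aluminium jaw, 70 mm wide (y), 12 mm thick, top 17 mm above the base, on springs (10 N per mm, up to 7 mm) in front of a rack that only the inner knob drives: 16 mm per radian along the jig's +x, towards the fence. Origin: middle of the foot of the jaw's clamping face, at x = 20 mm of the jig at the start.
- inner_knob: Inner knob: upright black fluted cylinder, 28 mm diameter, 28 mm high. Origin: on its axis at its lower end, 68 mm above the table. Clockwise from above closes the jaw; after 0.55 to 1.35 rad the blank meets the fence. Free turning takes 0.16 N m, each newton of jaw force adds 0.016 N m. Left alone, friction holds up to 10 N of jaw force; any excess springs back when let go.
- ring_mark (a point): White mark on the rim of the outer knob, at its top edge, 29 mm from the axis. The outer knob is a black fluted disc 60 mm in diameter, 14 mm high, coaxial below the inner one, its top 67 mm above the table, on a grey housing 80 x 80 mm whose top is at 50 mm. It turns very easily (0.02 N m) and starts at any angle.
- blank: Loose T-shaped beech blank, about 0.2 kg. Foot 40 x 110 x 18 mm (x, y, z); on its middle an upright rib 14 mm thick (x), 60 mm long (y) and 45 mm high, top at 63 mm. Origin: centre of the foot's underside, z up. In the jig its y lies along the jig's y (either way round).
- offcut: Bystander: plain beech strip 35 x 120 x 18 mm lying near the blank. Origin: centre of the underside.
- pencil: Bystander: pencil 150 x 9 x 9 mm, lying beside the jig. Origin: centre of the underside.
- try_square: Bystander: try square, dark stock 100 mm, steel blade 160 mm, lying beyond the jig. Origin: under the stock.
- glue_bottle: Bystander: white bottle 56 mm in diameter, 150 mm high. Origin: centre of the underside.
- cordless_drill: Bystander: cordless drill standing on its battery, about 190 mm high. Origin: centre of the underside.
Not all that is in view belongs to the job. Leave any purple or turquoise look-alike of the blank alone.

How it is judged:
On the way, in this order (a step that is already met when the one before it is completed fails the run):
1. the blank lies flat in the jig, between jaw and fence, with the fingers off it (x of blank in the frame of jig between 0.037 and 0.066 m and y of blank in the frame of jig between -0.02 and 0.02 m and z of blank in the frame of jig below 0.015 m and angle between blank's own z axis and vertical below 0.06 rad and contact force between the fingers and blank below 0.1 N), for 0.2 s.
2. the jaw presses on the blank with more than 4 N (contact force between jaw and blank above 4 N), for 0.2 s.
At the end, for the whole second after the job is handed in: The blank stands upright and at rest on the jig's base, its foot parallel to the fence within 0.06 rad and within 20 mm of the middle of the jaw's width, pressed against the fence by the jaw with more than 4 N after everything is released (contact force between jaw and blank above 4 N and x of blank in the frame of jig between 0.045 and 0.066 m and y of blank in the frame of jig between -0.02 and 0.02 m and z of blank in the frame of jig below 0.015 m and angle between blank's own z axis and vertical below 0.06 rad and angle between the y axis of blank and the y axis of jig, either way round below 0.06 rad and linear speed of blank below 0.01 m/s); the robot touches nothing.
It fails at once if the outer knob is turned: its mark moves more than 4 mm (distance of ring_mark from where it was at the start of the episode above 0.004 m).
It fails at once if the jaw squeezes the blank with more than 20 N (contact force between jaw and blank above 20 N).
It fails at once if the fingers push the jaw itself with more than 5 N (contact force between the fingers and jaw above 5 N).
It fails at once if a bystander is moved more than 30 mm (distance of any of offcut, pencil, try_square, glue_bottle, cordless_drill from where it was at the start of the episode above 0.03 m).
It also fails if it takes over 72 s, if anything falls off the work surface, if the arm or the gripper's body presses on something with over 40 N, if the wrist force passes 120 N, or if a joint passes its speed limit or range.

## Working session

There is one attempt and no reset: what is moved stays moved. The work goes in short steps, Python scripts to look and compute and a tool call to move; the robot and the scene stay as the last step left them, time stands still between calls to the robot, and variables do not carry over. Pictures are saved under pics/ and viewed, at most 10 in all, crops included, and the job is handed in when it is done.

Besides the shell and the picture viewer there is one more tool, called after ">>>" as name(argument=value, ...) on one line, values as JSON. drive_tool: Moves the arm, as the interface text tells. Its arguments: {"type":"object","properties":{"rows":{"type":"array"}},"required":["rows"]}

```bash
mkdir -p pics; cat > h.py <<'E'
import numpy as np, cv2
from bench import *
def K(n):
    i=camera_info(n); R=cv2.Rodrigues(np.array(i["rvec"],float))[0]; t=np.array(i["tvec"],float); return i,R,t
def pts(n,d):
    i,R,t=K(n); v,u=np.mgrid[:384,:512]
    p=np.stack([u,v],-1).reshape(-1,1,2).astype(float)
    k=np.array([[i["fx"],0,i["cx"]],[0,i["fy"],i["cy"]],[0,0,1]])
    s=cv2.undistortPoints(p,k,np.array([i["k1"],0,0,0,0.])).reshape(384,512,2)
    c=np.concatenate([s,np.ones((384,512,1))],-1)*d[...,None]
    return (c-t)@R
def rayplane(n,uv,z):
    i,R,t=K(n); k=np.array([[i["fx"],0,i["cx"]],[0,i["fy"],i["cy"]],[0,0,1]])
    s=cv2.undistortPoints(np.array(uv,float).reshape(-1,1,2),k,np.array([i["k1"],0,0,0,0.])).reshape(-1,2)
    r=np.c_[s,np.ones(len(s))]@R; o=-R.T@t
    return o+r*((z-o[2])/r[:,2])[:,None]
def proj(n,P):
    i,R,t=K(n); k=np.array([[i["fx"],0,i["cx"]],[0,i["fy"],i["cy"]],[0,0,1]])
    return cv2.projectPoints(np.array(P,float).reshape(-1,1,3),R,t,k,np.array([i["k1"],0,0,0,0.]))[0].reshape(-1,2)
E
python3 - <<'E'
from h import *
print(grip_depth); print(observe())
for n in("top","side"):
    im,d=camera(n); np.savez(f"{n}0.npz",im=im,d=d); cv2.imwrite(f"pics/{n}0.png",cv2.resize(im[...,::-1],(768,576)))
    i,R,t=K(n); print(n,i["fx"],i["k1"],-R.T@t)
E
```

```text
0.0187
{'time': 0.0, 'qpos': array([ 1.10939615e+00,  4.80841726e-01,  1.59687489e+00, -2.31968935e-05,
        1.06510850e+00, -4.66123746e-02]), 'dq': array([-0.00046614,  0.00035403,  0.00020018, -0.001546  , -0.00127067,
        0.00100705]), 'joint_efforts': array([-2.71359400e-03, -9.50602341e+01, -4.30204439e+01, -1.14246261e-04,
        1.18580242e-02,  5.11648716e-05]), 'tool_pos': array([0.26175561, 0.5945079 , 0.2306656 ]), 'tcp_rot': array([ 2.05904807e-01,  9.78571832e-01, -5.99005114e-04, -1.45030400e-04]), 'ft_force': array([-0.02086584,  0.69333769,  0.0843307 ]), 'moment': array([-0.02697075,  0.0005305 , -0.01208581]), 'gripper_force': 0.0, 'grip_width': 0.0852004461611458}
top 377.1166053591909 -0.12357313749363305 [0.54982918 0.1057331  1.00766596]
side 425.92166688016187 0.05425494516937746 [ 0.18908432 -0.72063557  0.70022813]
```

View pics/top0.png

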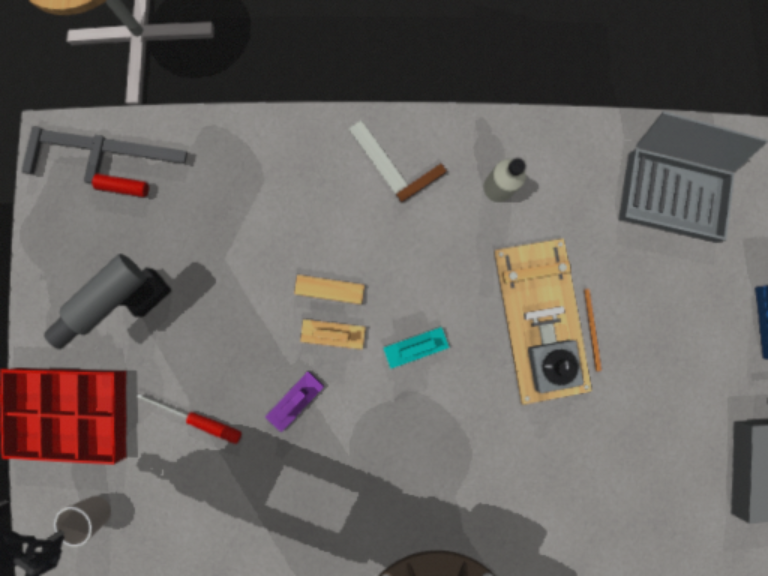

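View pics/side0.png

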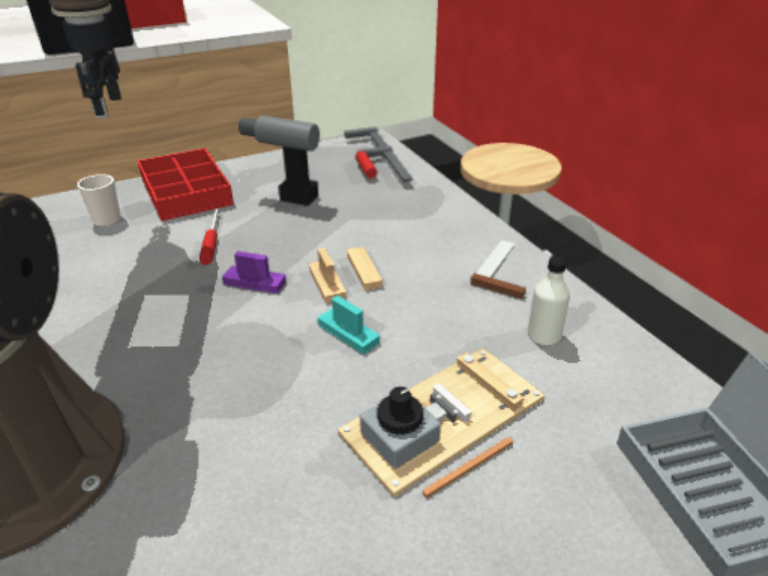

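The top view shows the blank at about (333,334), with the offcut just above it at (330,289). The turquoise and purple pieces are look-alikes. The jig is at (543,320) with its knobs at (560,367) and the fence at the far end. The side view shows the same layout. Next I measure.

```bash
cat > m.py <<'E'
from h import *
def rect(P):
    (c,s,a)=cv2.minAreaRect((P[:,:2]*1000).astype(np.float32)); b=cv2.boxPoints((c,s,a))
    e=b[1]-b[0]; f=b[2]-b[1]; L=e if np.hypot(*e)>np.hypot(*f) else f
    return np.round(c,1),np.round(s,1),round(np.degrees(np.arctan2(L[1],L[0]))%180,2)
E
python3 - <<'E'
from m import *
for n in("top","side"):
    f=np.load(n+"0.npz"); im,d=f["im"],f["d"]; P=pts(n,d)
    h=cv2.cvtColor(im,cv2.COLOR_RGB2HSV); m=((h[...,0]>8)&(h[...,0]<28)&(h[...,1]>70)&(h[...,2]>90)&(d>0)).astype(np.uint8)
    x,y,z=P[...,0],P[...,1],P[...,2]
    N,l,st,c=cv2.connectedComponentsWithStats(m)
    for k in range(1,N):
        if st[k,4]<120: continue
        q=P[l==k]; print(n,k,np.round(c[k]),st[k,4],rect(q),np.round(np.percentile(q[:,2],[5,50,95]),4))
        hi=q[(q[:,2]>.045)&(q[:,2]<.08)]
        if len(hi)>15: print("   hi",len(hi),rect(hi),np.median(hi[:,2]))
        # ray-plane with mask contours at given height
    dark=(im.max(2)<60)&(z>.06)&(z<.11)&(x>.35)&(x<.6)&(y<0)&(y>-.25)
    q=P[dark]; print("dark",len(q),rect(q)); q=q[q[:,2]>.085]; print("inner",len(q),rect(q),np.median(q[:,2]))
    g=(z>.04)&(z<.056)&(h[...,1]<60)&(x>.3)&(x<.6)&(y<-.05)&(y>-.3); print("housing",rect(P[g]),np.median(z[g]))
    t=(z<.004)&(z>-.02)&(x>.3)&(x<.8); print("table z",np.median(z[t]))
E
```

```text
top 1 [39.  2.] 215 (array([1470.8, 1103.4]), array([595.9,  78.9]), np.float32(58.12)) [-0.2773 -0.2706 -0.2663]
top 2 [281. 121.] 217 (array([799. ,  27.1]), array([ 19.3, 102.3]), np.float32(124.62)) [0.0118 0.0168 0.0195]
top 3 [359. 206.] 3451 (array([ 548.7, -192.5]), array([282.7, 135.7]), np.float32(9.75)) [0.0096 0.0131 0.0284]
top 4 [219. 193.] 615 (array([604.7, 191.8]), array([123.1,  35.1]), np.float32(81.46)) [0.015  0.0186 0.0216]
top 5 [395. 220.] 223 (array([ 531.8, -283.9]), array([151.5,  14.9]), np.float32(7.88)) [0.0018 0.0096 0.0126]
top 7 [221. 222.] 657 (array([525.7, 184.9]), array([112.6,  41.7]), np.float32(83.48)) [0.0155 0.0196 0.065 ]
   hi 142 (array([526.6, 183.7]), array([60.1, 14. ]), np.float32(83.4)) 0.06370033147460089
dark 396 (array([ 470.9, -202.3]), array([56.8, 58.1]), np.float32(145.87))
inner 96 (array([ 471. , -202.4]), array([27.6, 27.1]), np.float32(78.24)) 0.09670789127937829
housing (array([ 470.2, -202.9]), array([79.5, 81.2]), np.float32(99.49)) 0.050457334837305357
table z 0.0008108913487070989
side 1 [91. 77.] 12945 (array([499.9, 
[... 554 characters left out ...]
 array([60.5, 15.2]), np.float32(82.59)) 0.060496581160134996
side 8 [332. 188.] 140 (array([797.2,  25.3]), array([21.9, 99.4]), np.float32(123.09)) [0.0125 0.0148 0.017 ]
side 14 [299. 278.] 2938 (array([ 547.5, -184.5]), array([282.9, 148.7]), np.float32(10.16)) [0.0063 0.0117 0.027 ]
side 21 [311. 311.] 410 (array([ 532.6, -282.2]), array([150.6,  15.6]), np.float32(8.41)) [0.001  0.0081 0.0107]
dark 621 (array([ 468.7, -210.5]), array([52.1, 57.3]), np.float32(152.89))
inner 153 (array([ 469.6, -208.6]), array([25.8, 26.2]), np.float32(110.53)) 0.09442327510836672
housing (array([ 470.5, -206.1]), array([82.7, 82.5]), np.float32(9.47)) 0.048968239653474493
table z -0.0007117192085504101
```

```bash
python3 - <<'E'
from m import *
a=np.radians(9.5); X=np.array([np.cos(a),np.sin(a)]); Y=np.array([-X[1],X[0]])
for n,o in(("top",(.4708,-.2026)),("side",(.4702,-.2062))):
    f=np.load(n+"0.npz"); P=pts(n,f["d"]); r=P[...,:2]-np.array(o)
    u=(r@X)*1000-80; v=(r@Y)*1000; z=P[...,2]*1000
    print(n)
    for lo in range(-142,146,4):
        k=(u>lo)&(u<=lo+4)&(abs(v)<28); 
        if lo>-4 and lo<110: print(lo,np.round(np.percentile(z[k],[10,50,90])) if k.sum() else "", end=";")
    k=(z>24)&(z<36)&(u>-5)&(u<30)&(abs(v)<50); print("\njaw u",np.percentile(u[k],[2,98]),"v",np.percentile(v[k],[2,98]),np.median(z[k]))
    for s in(-1,1):
        k2=k&(s*v>15); print(np.percentile(u[k2],[5,95]))
    k=(z>24)&(z<33)&(u>60)&(u<115)&(abs(v)<70); print("fence u",np.percentile(u[k],[2,98]),"v",np.percentile(v[k],[2,98]),np.median(z[k]))
    for s in(-1,1):
        k2=k&(s*v>15); print(np.percentile(u[k2],[5,50,95]))
    k=(z>8)&(z<16)&(abs(u)<150)&(abs(v)<75)
    print("base u,v",np.percentile(u[k],[.5,99.5]),np.percentile(v[k],[.5,99.5]))
    print(cv2.minAreaRect(np.c_[u[k],v[k]].astype(np.float32)))
E
```

```text
top
-2 [13. 18. 29.];2 [11. 14. 25.];6 [13. 29. 30.];10 [27. 29. 31.];14 [27. 29. 32.];18 [11. 15. 30.];22 [10. 13. 16.];26 [11. 13. 16.];30 [11. 13. 15.];34 [11. 12. 16.];38 [11. 13. 16.];42 [11. 12. 15.];46 [11. 13. 14.];50 [11. 13. 15.];54 [11. 13. 15.];58 [10. 12. 15.];62 [10. 12. 15.];66 [10. 13. 16.];70 [10. 12. 15.];74 [11. 14. 24.];78 [27. 29. 32.];82 [27. 29. 31.];86 [27. 29. 31.];90 [26. 29. 31.];94 [12. 19. 30.];98 [12. 13. 15.];102 [11. 12. 15.];106 [10. 13. 15.];
jaw u [-4.0004091  19.46181601] v [-32.51854917  32.90339239] 28.92306108111747
[-2.84645379 19.19164948]
[-3.75011072 18.85448749]
fence u [76.91079298 95.97054288] v [-57.52113768  58.45502219] 29.082208415762743
[76.85942078 85.64678663 95.02097202]
[78.62842682 87.20005003 95.80717617]
base u,v [-139.33153274  137.07428725] [-65.46585726  64.85155212]
((-1.84295654296875, -0.90814208984375), (279.9898681640625, 131.78359985351562), 0.7744601368904114)
side
-2 [14. 26. 28.];2 [11. 22. 24.];6 [14. 23. 28.];10 [16. 27. 29.];14 [26. 28. 30.];18 [26. 27. 29.];22 [26. 26. 26.];26 ;30 [11. 12. 13.];34 [ 9. 11. 13.];38 [ 9. 11. 13.];42 [ 9. 11. 13.];46 [10. 11. 13.];50 [10. 12. 13.];54 [10. 11. 13.];58 [ 9. 12. 13.];62 [ 9. 11. 13.];66 [10. 11. 13.];70 [10. 11. 12.];74 [ 9. 12. 24.];78 [12. 20. 27.];82 [26. 27. 29.];86 [25. 27. 29.];90 [26. 27. 28.];94 [25. 27. 28.];98 [26. 27. 27.];102 ;106 ;
jaw u [-4.60802013 20.61484326] v [-34.25120508  32.75401097] 27.10734165216094
[-3.74533114 19.87949644]
[-4.45801173 20.09479361]
fence u [78.18953939 98.53115496] v [-57.52809369  58.26931132] 27.117651397638813
[79.00475971 86.67834751 97.22997006]
[78.8701636  86.98570128 97.03994378]
base u,v [-139.90588919  139.27333077] [-65.14248887  64.27779609]
((0.3309478759765625, -0.10646820068359375), (282.80126953125, 131.5121307373047), 0.23497578501701355)
```

>>> drive_tool(rows=[[[0,0,1.7],[0,0,0],1],[[0,0,3.4],[0,0,0],1],[[0,0,5.1],[0,0,0],1],[[0,0,6.8],[0,0,0],1],[[0,0,7.1],[0,0,0],1]])

```text
time: 0.72
tool_pos: [0.2618, 0.5947, 0.231]
tcp_rot: [0.548, 0.837, -0.0, 0.0]
ft_force: [0.1, 0.7, -0.4]
grip_width: 0.0853
gripper_force: 0.0
```

Base, jaw and fence heights come out at 12, 28 and 28 mm, which matches the text. The jaw face is at about x = 20 and the fence at about 78 in the jig frame, so I will place the blank at about x = 48.5.

>>> drive_tool(rows=[[[0,0,1],[-2.2,0.35,0],1],[[0,0,2],[-4.4,0.7,0],1],[[0,0,3],[-6.6,1.05,0],1],[[0,0,4],[-8.8,1.4,0.3],1],[[0,0,5],[-11,1.75,0.6],1]])

```text
time: 1.35
tool_pos: [0.413, 0.359, 0.2162]
tcp_rot: [0.745, 0.667, 0.0, 0.0]
ft_force: [0.8, 1.1, -0.7]
grip_width: 0.0856
gripper_force: 0.0
```

```bash
cat > g.py <<'E'
import sys
from h import *
from scipy.spatial.transform import Rotation as R_
def go(x,y,z,yaw):  # yaw: world angle of tool y (deg)
    s=observe(); R=R_.from_quat(s["tcp_rot"]); p=s["tool_pos"]
    d=R.inv().apply(np.array([x,y,z])-p)/.025
    m=R.as_matrix(); cur=np.degrees(np.arctan2(m[1,1],m[0,1]))
    w=-((yaw-cur+90)%180-90)/6
    print("t",round(s["time"],2),"pos",p.round(4),"yaw",round(cur,2),"tilt",m[:,2].round(3),"F",s["ft_force"].round(2),"M",s["moment"].round(3),"w",round(s["grip_width"],4),"gf",round(s["gripper_force"],1),"j6",s["qpos"][5].round(3))
    print("wz",round(w,3),"shift",d.round(3))
if __name__=="__main__": go(*map(float,sys.argv[1:5]))
E
python3 g.py .5256 .1815 .14 -6.8
```

```text
t 1.35 pos [0.413  0.359  0.2162] yaw -6.33 tilt [ 0.  0. -1.] F [ 0.76  1.06 -0.66] M [ 0.01  -0.047 -0.011] w 0.0856 gf 0.0 j6 0.771
wz 0.078 shift [-6.56   5.258  3.049]
```

>>> drive_tool(rows=[[[0,0,0.05],[-1.6,1.3,0.7],1],[[0,0,0.05],[-3.2,2.6,1.5],1],[[0,0,0.05],[-4.9,3.9,2.2],1],[[0,0,0.05],[-6.4,5.1,3],1],[[0,0,0.05],[-6.5,5.2,3],1]])

```text
time: 1.98
tool_pos: [0.524, 0.1818, 0.1398]
tcp_rot: [0.747, 0.665, -0.001, -0.0]
ft_force: [-0.2, 0.7, 0.6]
grip_width: 0.0856
gripper_force: 0.0
```

```bash
python3 - <<'E'
from g import *
go(.5256,.1815,.03,-6.8)
out=[]
for n in("top","side"):
    im,d=camera(n); P=pts(n,d); p=observe()["tool_pos"]
    u,v=proj(n,[p])[0].astype(int); u=np.clip(u,70,440); v=np.clip(v,60,320)
    out.append(cv2.resize(im[v-60:v+60,u-60:u+60,::-1],(400,400)))
    z=P[...,2]; k=(abs(P[...,0]-p[0])<.09)&(abs(P[...,1]-p[1])<.09)&(d>0)&(z>p[2]-.03)&(z<p[2]+.03)
    print(n,k.sum(),(P[k].min(0)+P[k].max(0))/2,P[k].min(0),P[k].max(0))
cv2.imwrite("pics/c1.png",np.hstack(out))
E
```

```text
t 1.98 pos [0.524  0.1818 0.1398] yaw -6.65 tilt [-0.002 -0.001 -1.   ] F [-0.2   0.67  0.6 ] M [0.03  0.024 0.038] w 0.0856 gf 0.0 j6 0.396
wz 0.025 shift [-1.000e-03  7.200e-02  4.393e+00]Traceback (most recent call last):
  File "<stdin>", line 9, in <module>
    return umr_minimum(a, axis, None, out, keepdims, initial, where)
ValueError: zero-size array to reduction operation minimum which has no identity
```

>>> drive_tool(rows=[[[0,0,0],[0,0.05,1.2],0.7],[[0,0,0],[0,0.05,2.4],0.6],[[0,0,0],[0,0.05,3.4],0.6],[[0,0,0],[0,0.05,4.2],0.6],[[0,0,0],[0,0.05,4.3],0.6]])

```text
time: 2.65
tool_pos: [0.5236, 0.1852, 0.0332]
tcp_rot: [0.746, 0.666, -0.001, -0.0]
ft_force: [1.1, -0.5, 0.4]
grip_width: 0.0511
gripper_force: 0.0
```

```bash
python3 - <<'E'
from g import *
go(.5256,.1815,.032,-6.8)
im,d=camera("side"); p=observe()["tool_pos"]
u,v=proj("side",[p])[0].astype(int); print(u,v)
cv2.imwrite("pics/c2.png",cv2.resize(im[v-75:v+45,u-60:u+60,::-1],(600,600)))
E
```

```text
t 2.65 pos [0.5236 0.1852 0.0332] yaw -6.51 tilt [-0.002 -0.    -1.   ] F [ 1.05 -0.51  0.37] M [ 0.019  0.002 -0.017] w 0.0511 gf 0.0 j6 0.399
wz 0.048 shift [-0.138  0.095  0.046]
216 179
```

View pics/c2.png

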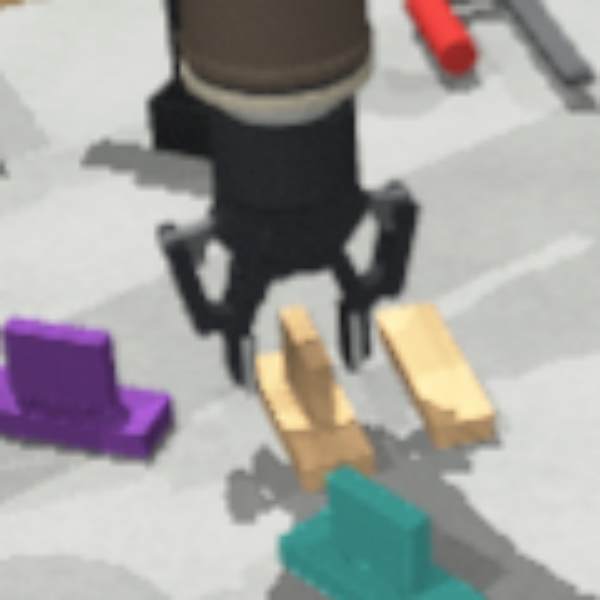

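The fingers straddle the rib at around (300,340) in the crop, clear of the offcut. I close on it now.

>>> drive_tool(rows=[[[0,0,0],[-0.1,0.1,0],0.3],[[0,0,0],[-0.1,0.1,0],0],[[0,0,0],[-0.1,0.1,0],0],[[0,0,0],[-0.1,0.1,0],0],[[0,0,0],[-0.1,0.1,0],0]])

```text
time: 3.32
tool_pos: [0.5275, 0.1818, 0.0348]
tcp_rot: [0.747, 0.665, 0.001, 0.0]
ft_force: [-1.2, -0.3, 5.9]
grip_width: 0.0129
gripper_force: 58.9
```

>>> drive_tool(rows=[[[0,0,0],[0,0,-0.8],0],[[0,0,0],[0,0,-1.8],0],[[0,0,0],[0,0,-3],0],[[0,0,0],[0,0,-4],0],[[0,0,0],[0,0,-4.4],0]])

```text
time: 3.95
tool_pos: [0.5275, 0.1818, 0.1454]
tcp_rot: [0.747, 0.665, 0.001, 0.001]
ft_force: [-0.4, -0.2, -3.3]
grip_width: 0.0125
gripper_force: 59.0
```

```bash
python3 - <<'E'
from g import *
# average of both cameras; target in jig
go(.5972,-.1828,.146,9.7)
E
```

```text
t 3.95 pos [0.5275 0.1818 0.1454] yaw -6.67 tilt [ 0.002  0.001 -1.   ] F [-0.41 -0.23 -3.26] M [ 0.011 -0.082 -0.017] w 0.0125 gf 59.0 j6 0.394
wz -2.728 shift [-14.161   4.462  -0.025]
```

>>> drive_tool(rows=[[[0,0,-0.5],[-1.8,0.56,0],0],[[0,0,-1],[-3.6,1.13,0],0],[[0,0,-1.5],[-5.4,1.7,0],0],[[0,0,-2],[-7.2,2.27,0],0],[[0,0,-2.5],[-9,2.84,0],0]])

```text
time: 4.58
tool_pos: [0.5711, -0.0516, 0.1433]
tcp_rot: [0.653, 0.757, -0.0, -0.0]
ft_force: [0.9, 0.1, -3.5]
grip_width: 0.013
gripper_force: 58.9
```

```bash
python3 g.py .5972 -.1828 .146 9.7
```

```text
t 4.58 pos [ 0.5711 -0.0516  0.1433] yaw 8.43 tilt [-0.001  0.    -1.   ] F [ 0.91  0.09 -3.49] M [ 0.027 -0.006  0.012] w 0.013 gf 58.9 j6 -0.29
wz -0.211 shift [-5.345  0.265 -0.109]
```

>>> drive_tool(rows=[[[0,0,0],[-1.6,0.1,0],0],[[0,0,-0.1],[-3.2,0.2,-0.1],0],[[0,0,-0.2],[-4.6,0.25,-0.1],0],[[0,0,-0.2],[-5.3,0.25,-0.1],0],[[0,0,-0.2],[-5.3,0.25,-0.1],0]])

```text
time: 5.2
tool_pos: [0.5963, -0.1809, 0.1457]
tcp_rot: [0.646, 0.763, -0.0, -0.0]
ft_force: [0.0, -0.1, -1.7]
grip_width: 0.0132
gripper_force: 58.9
```

```bash
python3 - <<'E'
from g import *
go(.5972,-.1828,.06,9.7)
n="side"; im,d=camera(n); P=pts(n,d); p=observe()["tool_pos"]
h=cv2.cvtColor(im,cv2.COLOR_RGB2HSV)
k=(h[...,0]>8)&(h[...,0]<28)&(h[...,1]>70)&(d>0)&(abs(P[...,0]-p[0])<.09)&(abs(P[...,1]-p[1])<.09)&(P[...,2]>.085)
q=P[k]-p; lo=q[q[:,2]<-.02]; print(k.sum(),lo.min(0),lo.max(0)); 
a=np.radians(9.7); X=np.array([np.cos(a),np.sin(a)]); Y=np.array([-X[1],X[0]])
f=q[(q[:,2]<-.01)]; print("u",np.percentile(f[:,:2]@X,[1,99]),"v",np.percentile(f[:,:2]@Y,[1,99]),"z",np.percentile(q[:,2],[1,99]))
u,v=proj(n,[p])[0].astype(int); print(u,v)
cv2.imwrite("pics/c3.png",cv2.resize(im[v-75:v+85,u-80:u+80,::-1],(600,600)))
E
```

```text
t 5.2 pos [ 0.5963 -0.1809  0.1457] yaw 9.45 tilt [-0.001  0.    -1.   ] F [ 0.04 -0.07 -1.69] M [0.08  0.007 0.011] w 0.0132 gf 58.9 j6 -0.508
wz -0.042 shift [-0.084  0.024  3.43 ]
1083 [-0.0315012  -0.05813833 -0.03626238] [ 0.02507687  0.04768283 -0.02000857]
u [-0.02312481  0.01596598] v [-0.05585111  0.0511011 ] z [-0.03361229  0.36027103]
315 215
```

View pics/c3.png

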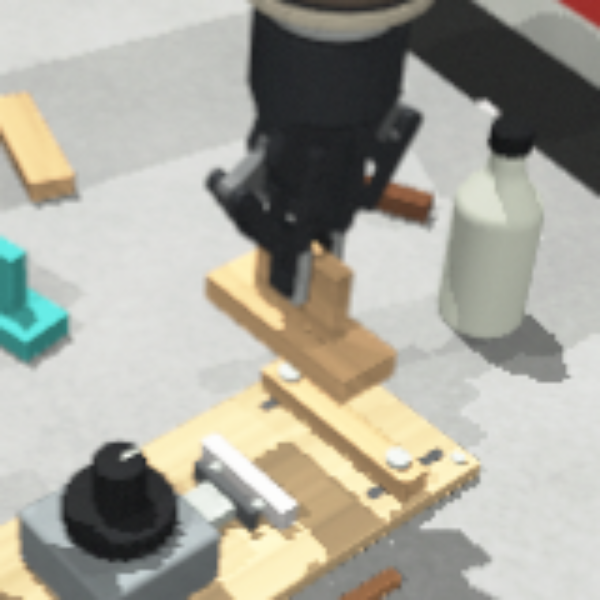

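The blank is held level above the jig, foot parallel to the fence. Its foot runs from about (205,280) to (395,360) in the crop. I lower it in stages.

>>> drive_tool(rows=[[[0,0,0],[-0.1,0.1,0.9],0],[[0,0,0],[-0.1,0.1,1.8],0],[[0,0,0],[-0.1,0.1,2.7],0],[[0,0,0],[-0.1,0.1,3.4],0],[[0,0,0],[-0.1,0.1,3.6],0]])

```text
time: 5.88
tool_pos: [0.5989, -0.1813, 0.0552]
tcp_rot: [0.646, 0.764, -0.0, -0.001]
ft_force: [0.5, -0.7, -2.7]
grip_width: 0.0129
gripper_force: 58.8
```

```bash
python3 g.py .5985 -.183 .046 9.7
```

```text
t 5.88 pos [ 0.5989 -0.1813  0.0552] yaw 9.57 tilt [-0.002  0.001 -1.   ] F [ 0.46 -0.71 -2.71] M [-0.014 -0.018 -0.017] w 0.0129 gf 58.8 j6 -0.51
wz -0.021 shift [-0.064 -0.027  0.369]
```

>>> drive_tool(rows=[[[0,0,0],[-0.05,0,0.1],0],[[0,0,0],[-0.05,0,0.2],0],[[0,0,0],[-0.05,0,0.27],0],[[0,0,0],[-0.05,0,0.27],0],[[0,0,0],[-0.05,0,0.27],0]])

```text
time: 6.5
tool_pos: [0.5998, -0.1836, 0.0498]
tcp_rot: [0.646, 0.763, 0.0, 0.0]
ft_force: [-0.2, -0.2, -2.8]
grip_width: 0.0134
gripper_force: 58.8
```

>>> drive_tool(rows=[[[0,0,0],[0,0,0.04],0],[[0,0,0],[0,0,0.08],0],[[0,0,0],[0,0,0.1],0],[[0,0,0],[0,0,0.1],0],[[0,0,0],[0,0,0.1],0]])

```text
time: 7.12
tool_pos: [0.5998, -0.1835, 0.0471]
tcp_rot: [0.646, 0.763, -0.0, 0.0]
ft_force: [-0.9, 0.1, -2.5]
grip_width: 0.0129
gripper_force: 58.8
```

>>> drive_tool(rows=[[[0,0,0],[0,0,0.04],0],[[0,0,0],[0,0,0.06],0],[[0,0,0],[0,0,0.06],0],[[0,0,0],[0,0,0.06],0],[[0,0,0],[0,0,0.06],0]])

```text
time: 7.75
tool_pos: [0.5998, -0.1836, 0.0468]
tcp_rot: [0.646, 0.763, 0.0, 0.0]
ft_force: [-7.5, 1.6, 18.4]
grip_width: 0.0132
gripper_force: 62.1
```

>>> drive_tool(rows=[[[0,0,0],[0,0,-0.02],0],[[0,0,0],[0,0,-0.03],0],[[0,0,0],[0,0,-0.03],0.3],[[0,0,0],[0,0,-0.03],0.5],[[0,0,0],[0,0,-0.03],0.5]])

```text
time: 8.38
tool_pos: [0.5998, -0.1835, 0.0462]
tcp_rot: [0.646, 0.763, 0.0, 0.0]
ft_force: [0.3, 0.2, 0.1]
grip_width: 0.0427
gripper_force: 0.0
```

>>> drive_tool(rows=[[[0,0,0],[0,0,-0.8],0.5],[[0,0,0],[0,0,-1.8],0.5],[[0,0,0],[0,0,-3],0.6],[[0,0,0],[0,0,-4.2],0.6],[[0,0,0],[0,0,-4.5],0.6]])

```text
time: 9.0
tool_pos: [0.601, -0.184, 0.1621]
tcp_rot: [0.646, 0.763, 0.001, 0.002]
ft_force: [-0.7, -0.0, -0.4]
grip_width: 0.0514
gripper_force: 0.0
```

```bash
python3 - <<'E'
from g import *
from m import rect
go(.471,-.204,.16,9.7)
n="side"; im,d=camera(n); P=pts(n,d); x,y,z=np.moveaxis(P,-1,0)
cv2.imwrite("pics/c4.png",cv2.resize(im[200:350,215:375,::-1],(640,600)))
a=np.radians(9.6); X=np.array([np.cos(a),np.sin(a)]); Y=np.array([-X[1],X[0]])
r=(P[...,:2]-np.array((.4702,-.2062))); u=r@X*1000-80; v=r@Y*1000; z=z*1000
h=cv2.cvtColor(im,cv2.COLOR_RGB2HSV); w=(h[...,0]>8)&(h[...,0]<28)&(h[...,1]>70)
k=w&(z>50)&(z<80)&(u>20)&(u<80)&(abs(v)<60); print("rib",k.sum(),u[k].min(),u[k].max(),v[k].min(),v[k].max(),rect(P[k]),z[k].max())
k=w&(z>70)&(z<80)&(u>20)&(u<80)&(abs(v)<60); print("ribtop",rect(P[k]))
k=w&(z>26)&(z<34)&(u>20)&(u<73)&(abs(v)<70); print("foot",u[k].min(),u[k].max(),v[k].min(),v[k].max())
E
```

```text
t 9.0 pos [ 0.601  -0.184   0.1621] yaw 9.54 tilt [ 0.004 -0.001 -1.   ] F [-0.68 -0.03 -0.4 ] M [ 0.003 -0.06  -0.029] w 0.0514 gf 0.0 j6 -0.512
wz -0.027 shift [ 0.071 -5.26   0.063]
rib 325 42.39006774487159 57.92846959202089 -30.127787484122237 31.27735000689199 (array([ 598.5, -183.9]), array([15.5, 61.4]), np.float32(99.53)) 77.56512468097269
ribtop (array([ 598.4, -183.9]), array([15.5, 59.5]), np.float32(99.7))
foot 28.873238458473878 70.54548537871688 -54.73004598391248 55.68400171458467
```

View pics/c4.png

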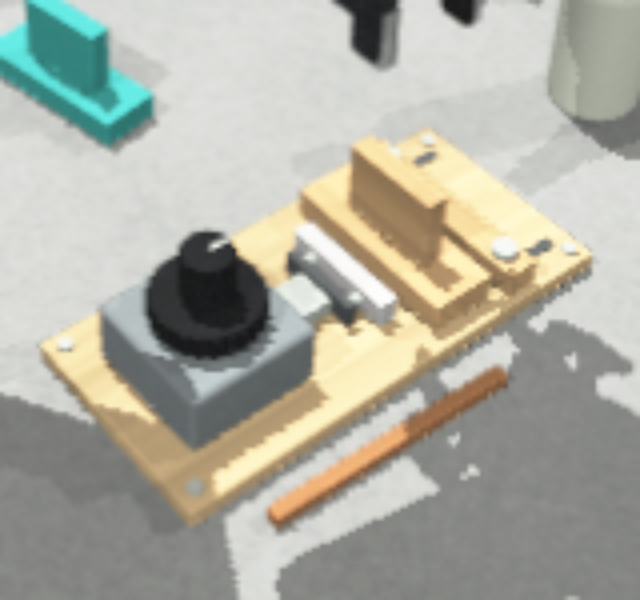

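The blank sits flat and square between jaw and fence, near (395,240) in the crop, at about jig x = 50 mm and y = 0. Now I go to the knob.

```bash
python3 - <<'E'
from g import *
go(.4718,-.205,.14,9.6)
n="side"; im,d=camera(n); P=pts(n,d); x,y,z=np.moveaxis(P,-1,0)
k=(z>.091)&(z<.1)&(abs(x-.471)<.03)&(abs(y+.205)<.03)
print("knob top face",k.sum(),(P[k].min(0)+P[k].max(0))/2,np.ptp(P[k],0),np.median(z[k]))
k=(z>.063)&(z<.069)&(abs(x-.471)<.04)&(abs(y+.205)<.04)
print("ring",k.sum(),(P[k].min(0)+P[k].max(0))/2,np.ptp(P[k],0))
E
```

```text
t 9.05 pos [ 0.6008 -0.1839  0.1617] yaw 9.53 tilt [ 0.003 -0.001 -1.   ] F [1.08 0.68 1.15] M [ 0.016  0.004 -0.008] w 0.0516 gf 0.0 j6 -0.512
wz -0.011 shift [ 0.024 -5.23   0.851]
knob top face 140 [ 0.46930121 -0.2064121   0.09451913] [0.02823191 0.02811906 0.00703109] 0.09485021684940467
ring 373 [ 0.47091623 -0.20689216  0.06601739] [0.06171235 0.06034864 0.00595924]
```

>>> drive_tool(rows=[[[0,0,0],[0.05,-1.2,0],0.6],[[0,0,0],[0.05,-2.6,0],0.6],[[0,0,0],[0.05,-4,0.2],0.6],[[0,0,0],[0.05,-5.1,0.6],0.6],[[0,0,0],[0.05,-5.2,0.8],0.6]])

```text
time: 9.72
tool_pos: [0.469, -0.2035, 0.1377]
tcp_rot: [0.646, 0.763, -0.0, -0.001]
ft_force: [0.5, -0.7, -0.1]
grip_width: 0.0512
gripper_force: 0.0
```

```bash
python3 g.py .4718 -.205 .077 9.6
```

```text
t 9.72 pos [ 0.469  -0.2035  0.1377] yaw 9.48 tilt [-0.003  0.001 -1.   ] F [ 0.55 -0.69 -0.08] M [-0.013 -0.063 -0.004] w 0.0512 gf 0.0 j6 -0.634
wz -0.021 shift [-0.082  0.108  2.428]
```

>>> drive_tool(rows=[[[0,0,0],[-0.05,0.05,0.7],0.6],[[0,0,0],[-0.05,0.05,1.3],0.6],[[0,0,0],[-0.05,0.05,1.9],0.6],[[0,0,0],[-0.05,0.05,2.3],0.6],[[0,0,0],[-0.05,0.05,2.4],0.6]])

```text
time: 10.35
tool_pos: [0.4725, -0.2046, 0.078]
tcp_rot: [0.646, 0.763, -0.0, -0.001]
ft_force: [0.3, -0.8, 1.0]
grip_width: 0.0513
gripper_force: 0.0
```

```bash
python3 - <<'E'
from g import *
go(.4715,-.2058,.076,9.6)
n="side"; im,d=camera(n); cv2.imwrite("pics/c5.png",cv2.resize(im[220:330,215:335,::-1],(654,600)))
E
```

```text
t 10.35 pos [ 0.4725 -0.2046  0.078 ] yaw 9.54 tilt [-0.001  0.001 -1.   ] F [ 0.29 -0.85  1.02] M [-0.011  0.021 -0.031] w 0.0513 gf 0.0 j6 -0.634
wz -0.01 shift [-0.039 -0.047  0.08 ]
```

View pics/c5.png

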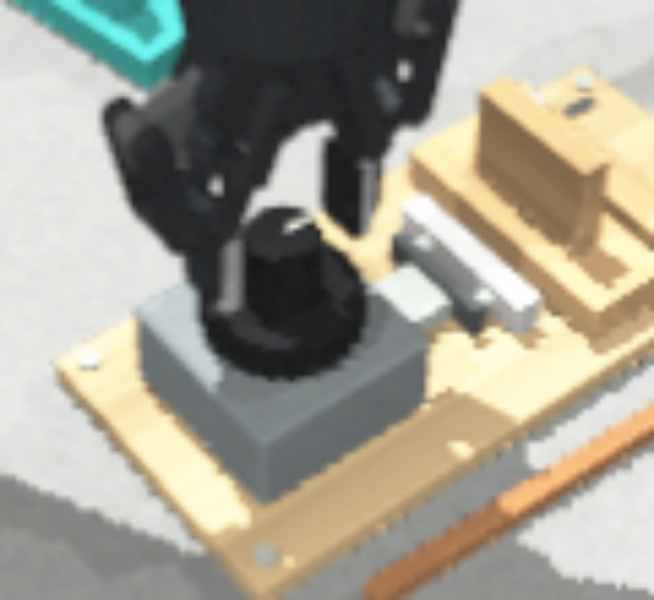

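The fingers straddle the inner knob's top (about (285,230) in the crop) and are clear of the outer ring. I close.

>>> drive_tool(rows=[[[0,0,0],[-0.03,-0.03,0],0.45],[[0,0,0],[-0.03,-0.03,0],0.38],[[0,0,0],[-0.03,-0.03,0],0.32],[[0,0,0],[-0.03,-0.03,0],0.1],[[0,0,0],[-0.03,-0.03,0],0]])

```text
time: 11.02
tool_pos: [0.4722, -0.2059, 0.0795]
tcp_rot: [0.646, 0.763, -0.0, 0.0]
ft_force: [-3.0, -0.4, 11.6]
grip_width: 0.0257
gripper_force: 58.2
```

```bash
python3 g.py .4715 -.2058 .076 9.6
```

```text
t 11.03 pos [ 0.4722 -0.2059  0.0795] yaw 9.53 tilt [ 0. -0. -1.] F [-2.96 -0.37 11.58] M [-0.119  0.648  0.025] w 0.0257 gf 58.2 j6 -0.636
wz -0.011 shift [ 0.01  -0.026  0.138]
```

>>> drive_tool(rows=[[[0,0,0.6],[0,0,0],0],[[0,0,1.2],[0,0,0],0],[[0,0,1.8],[0,0,0],0],[[0,0,2.4],[0,0,0],0],[[0,0,2.8],[0,0,0],0]])

```text
time: 11.65
tool_pos: [0.472, -0.2059, 0.0795]
tcp_rot: [0.751, 0.66, -0.0, 0.0]
ft_force: [-5.2, -1.8, 12.5]
grip_width: 0.0257
gripper_force: 58.2
```

```bash
cat > j.py <<'E'
from g import *
from m import rect
go(.4715,-.2058,.0795,9.6)
n="side"; im,d=camera(n); P=pts(n,d); x,y,z=np.moveaxis(P,-1,0)
a=np.radians(9.6); X=np.array([np.cos(a),np.sin(a)]); Y=np.array([-X[1],X[0]])
r=(P[...,:2]-np.array((.4702,-.2062))); u=r@X*1000-80; v=r@Y*1000; z=z*1000
h=cv2.cvtColor(im,cv2.COLOR_RGB2HSV); w=(h[...,0]>8)&(h[...,0]<28)&(h[...,1]>70)
k=w&(z>50)&(z<80)&(u>20)&(u<80)&(abs(v)<60); print("rib",k.sum(),np.percentile(u[k],[3,97]),v[k].min(),v[k].max(),rect(P[k]))
k=(z>24)&(z<36)&(u>-5)&(u<60)&(abs(v)<50)&(h[...,1]<50)&(im.max(2)>120); print("jaw u",np.percentile(u[k],[2,98]))
k=(im.min(2)>130)&(z>58)&(z<80)&(np.hypot(u+80,v)<36)&(np.hypot(u+80,v)>18); print("ringmark",k.sum(),P[k].mean(0) if k.any() else "")
E
python3 j.py
```

```text
t 11.65 pos [ 0.472  -0.2059  0.0795] yaw -7.35 tilt [ 0. -0. -1.] F [-5.18 -1.79 12.47] M [-0.21   0.988  0.171] w 0.0257 gf 58.2 j6 -0.341
wz -2.825 shift [ 0.002 -0.019 -0.001]
rib 320 [42.64781482 56.48062013] -29.815590803133336 31.45567685218672 (array([ 598.3, -183.7]), array([16.9, 61.2]), np.float32(97.54))
jaw u [ 1.60272211 25.15132507]
ringmark 10 [ 0.48967084 -0.20931364  0.06369334]
```

>>> drive_tool(rows=[[[0,0,0.8],[0,0,0],0],[[0,0,1.6],[0,0,0],0],[[0,0,2.4],[0,0,0],0],[[0,0,3.2],[0,0,0],0],[[0,0,4],[0,0,0],0]])

```text
time: 12.32
tool_pos: [0.4716, -0.2058, 0.0794]
tcp_rot: [0.872, 0.489, -0.0, -0.0]
ft_force: [-6.8, -1.1, 15.3]
grip_width: 0.0259
gripper_force: 58.4
```

```bash
python3 j.py
```

```text
t 12.32 pos [ 0.4716 -0.2058  0.0794] yaw -31.4 tilt [-0.001 -0.    -1.   ] F [-6.8  -1.1  15.34] M [-0.207  1.303  0.159] w 0.0259 gf 58.4 j6 0.079
wz -6.834 shift [-0.003 -0.002 -0.002]
rib 320 [44.48886805 58.37412308] -29.73404488510661 31.2592913285914 (array([ 600. , -183.5]), array([15.8, 61. ]), np.float32(99.78))
jaw u [ 8.96890113 32.04085373]
ringmark 8 [ 0.48670426 -0.2104441   0.06330622]
```

>>> drive_tool(rows=[[[0,0,0.6],[0,0,0],0],[[0,0,1.2],[0,0,0],0],[[0,0,1.8],[0,0,0],0],[[0,0,2.2],[0,0,0],0],[[0,0,2.2],[0,0,0],0]])

```text
time: 13.0
tool_pos: [0.4714, -0.2057, 0.0794]
tcp_rot: [0.922, 0.387, -0.0, -0.0]
ft_force: [-7.7, -0.3, 15.1]
grip_width: 0.0263
gripper_force: 58.7
```

```bash
python3 j.py
```

```text
t 13.0 pos [ 0.4714 -0.2057  0.0794] yaw -44.5 tilt [-0.001  0.    -1.   ] F [-7.75 -0.31 15.08] M [-0.086  1.399 -0.003] w 0.0263 gf 58.7 j6 0.307
wz -9.016 shift [-0.002  0.006 -0.002]
rib 320 [48.23878239 62.1554362 ] -30.029913694044865 31.788955383594754 (array([ 603.4, -182.7]), array([16.1, 61.9]), np.float32(101.42))
jaw u [ 0.24919174 35.2359563 ]
ringmark 9 [ 0.4882226  -0.21024851  0.06384903]
```

>>> drive_tool(rows=[[[0,0,0.15],[0,0,0],0],[[0,0,0.3],[0,0,0],0],[[0,0,0.45],[0,0,0],0],[[0,0,0.6],[0,0,0],0],[[0,0,0.75],[0,0,0],0]])

```text
time: 13.68
tool_pos: [0.4714, -0.2056, 0.0794]
tcp_rot: [0.937, 0.35, -0.0, -0.0]
ft_force: [-8.3, 0.4, 17.7]
grip_width: 0.0261
gripper_force: 58.7
```

```bash
python3 j.py
```

```text
t 13.68 pos [ 0.4714 -0.2056  0.0794] yaw -48.98 tilt [-0.001  0.    -1.   ] F [-8.28  0.44 17.68] M [-0.023  1.445  0.194] w 0.0261 gf 58.7 j6 0.385
wz -9.763 shift [-0.002  0.009 -0.003]
rib 322 [49.18160329 62.67380538] -29.802549266285425 31.19717236543443 (array([ 605.8, -182.6]), array([17.7, 61. ]), np.float32(99.58))
jaw u [ 7.76687891 36.44534072]
ringmark 10 [ 0.48538376 -0.20665524  0.06355985]
```

>>> drive_tool(rows=[[[0,0,0.1],[0,0,0],0],[[0,0,0.2],[0,0,0],0],[[0,0,0.3],[0,0,0],0],[[0,0,0.4],[0,0,0],0],[[0,0,0.5],[0,0,0],0]])

```text
time: 14.35
tool_pos: [0.4713, -0.2055, 0.0794]
tcp_rot: [0.945, 0.326, -0.0, -0.0]
ft_force: [-8.3, -0.3, 16.6]
grip_width: 0.026
gripper_force: 58.7
```

```bash
python3 j.py
```

```text
t 14.35 pos [ 0.4713 -0.2055  0.0794] yaw -51.97 tilt [-0.001  0.    -1.   ] F [-8.35 -0.31 16.56] M [0.102 1.449 0.179] w 0.026 gf 58.7 j6 0.437
wz -10.261 shift [-0.001  0.013 -0.003]
rib 323 [50.31604978 64.11965294] -29.237818025281435 30.992642762621124 (array([ 605.8, -182.4]), array([17.2, 60.3]), np.float32(98.31))
jaw u [-2.14727963 37.25978481]
ringmark 9 [ 0.48898681 -0.20930025  0.06289643]
```

>>> drive_tool(rows=[[[0,0,0.1],[0,0,0],0],[[0,0,0.2],[0,0,0],0],[[0,0,0.3],[0,0,0],0],[[0,0,0.4],[0,0,0],0],[[0,0,0.5],[0,0,0],0]])

```text
time: 15.02
tool_pos: [0.4713, -0.2055, 0.0794]
tcp_rot: [0.954, 0.301, -0.001, -0.0]
ft_force: [-8.5, -0.4, 16.9]
grip_width: 0.0258
gripper_force: 58.7
```

```bash
python3 j.py
```

```text
t 15.03 pos [ 0.4713 -0.2055  0.0794] yaw -54.96 tilt [-0.001  0.    -1.   ] F [-8.52 -0.4  16.9 ] M [0.164 1.423 0.21 ] w 0.0258 gf 58.7 j6 0.49
wz -10.761 shift [ 0.001  0.015 -0.003]
rib 320 [50.81868922 64.63552331] -30.335077093605932 31.718889370704314 (array([ 606.5, -182.5]), array([16.9, 62. ]), np.float32(98.58))
jaw u [-0.07244405 38.53157254]
ringmark 10 [ 0.48535376 -0.20666121  0.06358126]
```

>>> drive_tool(rows=[[[0,0,0.08],[0,0,0],0],[[0,0,0.16],[0,0,0],0],[[0,0,0.24],[0,0,0],0],[[0,0,0.32],[0,0,0],0],[[0,0,0.4],[0,0,0],0]])

```text
time: 15.7
tool_pos: [0.4713, -0.2055, 0.0794]
tcp_rot: [0.96, 0.281, -0.001, -0.0]
ft_force: [-9.2, 0.7, 16.9]
grip_width: 0.0256
gripper_force: 58.8
```

```bash
python3 j.py
```

```text
t 15.7 pos [ 0.4713 -0.2055  0.0794] yaw -57.36 tilt [-0.001  0.    -1.   ] F [-9.21  0.68 16.95] M [0.187 1.485 0.278] w 0.0256 gf 58.8 j6 0.532
wz -11.16 shift [ 0.001  0.016 -0.003]
rib 325 [51.21774146 64.88541304] -29.78536499116062 31.754400746329217 (array([ 606.6, -182.1]), array([15.7, 61.5]), np.float32(100.1))
jaw u [ 1.28068878 39.06333162]
ringmark 10 [ 0.48528054 -0.2068059   0.0637534 ]
```

>>> drive_tool(rows=[[[0,0,0.06],[0,0,0],0],[[0,0,0.12],[0,0,0],0],[[0,0,0.18],[0,0,0],0],[[0,0,0.24],[0,0,0],0],[[0,0,0.3],[0,0,0],0]])

```text
time: 16.38
tool_pos: [0.4713, -0.2055, 0.0794]
tcp_rot: [0.964, 0.266, -0.001, -0.0]
ft_force: [-7.8, 1.4, 16.9]
grip_width: 0.0257
gripper_force: 58.8
```

```bash
python3 j.py
```

```text
t 16.38 pos [ 0.4713 -0.2055  0.0794] yaw -59.15 tilt [-0.001  0.    -1.   ] F [-7.75  1.4  16.88] M [0.248 1.444 0.348] w 0.0257 gf 58.8 j6 0.563
wz -11.458 shift [ 0.     0.016 -0.002]
rib 321 [51.09839636 64.99357861] -29.52503764954276 31.099747343722104 (array([ 606.9, -182.4]), array([17.7, 60.6]), np.float32(101.75))
jaw u [-0.37050326 38.93614181]
ringmark 10 [ 0.48520685 -0.20777974  0.06356904]
```

The moment rose to 0.35 N m, which is about 10 to 11 N of jaw force, and the blank has stopped against the fence. I release.

>>> drive_tool(rows=[[[0,0,0],[0,0,0],0.2],[[0,0,0],[0,0,0],0.45],[[0,0,0],[0,0,0],0.6],[[0,0,0],[0,0,0],0.6],[[0,0,0],[0,0,-0.2],0.6]])

```text
time: 17.05
tool_pos: [0.472, -0.2056, 0.0837]
tcp_rot: [0.964, 0.266, -0.0, -0.0]
ft_force: [0.2, 0.3, 0.5]
grip_width: 0.0512
gripper_force: 0.0
```

>>> drive_tool(rows=[[[0,0,0],[0,0,-0.8],0.6],[[0,0,0],[0,0,-1.8],0.6],[[0,0,0],[0,0,-3],0.6],[[0,0,0],[0,0,-4],0.6],[[0,0,0],[0,0,-4],0.6]])

```text
time: 17.68
tool_pos: [0.4732, -0.2062, 0.1858]
tcp_rot: [0.964, 0.266, 0.001, 0.001]
ft_force: [-1.3, -0.6, -0.3]
grip_width: 0.0515
gripper_force: 0.0
```

```bash
python3 j.py; python3 - <<'E'
from h import *
im,d=camera("side"); cv2.imwrite("pics/c6.png",cv2.resize(im[200:350,215:375,::-1],(640,600)))
E
```

```text
t 17.68 pos [ 0.4732 -0.2062  0.1858] yaw -59.16 tilt [ 0.003 -0.002 -1.   ] F [-1.26 -0.62 -0.31] M [0.002 0.056 0.004] w 0.0515 gf 0.0 j6 0.563
wz -11.461 shift [-0.058 -0.062  4.251]
rib 323 [50.88775354 64.90564866] -30.077902258811648 32.33028687477209 (array([ 606.7, -182. ]), array([17.6, 62.4]), np.float32(100.19))
jaw u [-0.09250716 38.69820184]
ringmark 5 [ 0.47530101 -0.1899642   0.06492849]
```

View pics/c6.png

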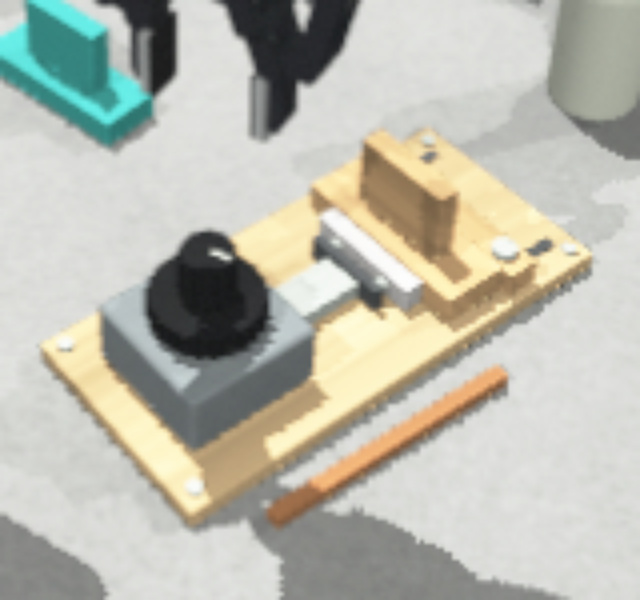

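The jaw (370,250) holds the blank (410,210) flush against the fence, and the gripper is clear of everything. I hand the job in.

```bash
python3 -c "
from bench import *
print(sign_off())"
```

```text
the job is handed in; nothing more can be done
None
```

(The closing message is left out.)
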